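# Fetch the sample jar from behind the reagent bottles

### The job

The small amber sample jar with the yellow lid is hemmed in behind the three tall reagent bottles in the grey tray: stand all three bottles in the blue side tray first, then take the jar out and set it down gently, upright, in the middle of the balance's round pan. Then put each bottle back upright on the very spot where it stood at the start, because every reagent keeps its own place. Leave the beaker, the dropping bottle and the check weight alone, and knock nothing over.

Things in the scene. Friction and masses are not known exactly. Their poses are not given: they have to be found in the camera images.
- bottle_red_mid (a point): red-capped reagent bottle, white opaque plastic with a red band: round, 60 mm diameter up to 85 mm, sloping shoulder, neck 33 mm diameter at 104 to 115 mm, red screw cap 40 mm diameter and 25 mm tall, its flat top at 140 mm; about 250 g, easily lifted by the cap. This point is on its axis half-way up (70 mm above its foot, 70 mm below the cap's top); z is up. It starts upright in the grey tray; any of the three bottles may be in any of the three places
- bottle_blue_mid (a point): blue-capped reagent bottle, white opaque plastic with a blue band: round, 60 mm diameter up to 85 mm, sloping shoulder, neck 33 mm diameter at 104 to 115 mm, blue screw cap 40 mm diameter and 25 mm tall, its flat top at 140 mm; about 250 g, easily lifted by the cap. This point is on its axis half-way up (70 mm above its foot, 70 mm below the cap's top); z is up. It starts upright in the grey tray; any of the three bottles may be in any of the three places
- bottle_green_mid (a point): green-capped reagent bottle, white opaque plastic with a green band: round, 60 mm diameter up to 85 mm, sloping shoulder, neck 33 mm diameter at 104 to 115 mm, green screw cap 40 mm diameter and 25 mm tall, its flat top at 140 mm; about 250 g, easily lifted by the cap. This point is on its axis half-way up (70 mm above its foot, 70 mm below the cap's top); z is up. It starts upright in the grey tray; any of the three bottles may be in any of the three places
- jar_mid (a point): squat amber glass sample jar with a yellow screw lid: round, 48 mm diameter (the lid; the glass is 1 mm narrower), 50 mm tall, about 120 g. This point is on its axis half-way up (25 mm above its foot); z is up. It starts in the grey tray, in the middle of the far row with two bottles close on its left and right and one in front (about 65 mm between centres), so that fingers and gripper do not fit until the bottles are gone
- rack: light-grey shallow plastic tray, fixed to the bench, 165 mm (its x) by 235 mm (its y), rim 22 mm high, walls and floor 4 mm thick, flat inside. Origin: centre of its underside, on the bench; z is up, its x points roughly away from the robot. It holds the three bottles, the jar, the beaker and the dropping bottle
- side_tray: blue shallow plastic tray, empty at the start, fixed to the bench: 210 by 210 mm outside, rim 18 mm high, walls and floor 4 mm thick, flat inside; room for four bottles at 50 mm either way from its centre. Origin: centre of its underside, on the bench; x and y along its sides, z up. To the left or to the right of the grey tray
- balance: laboratory balance with a white housing, fixed to the bench, on the other side of the grey tray from the blue one. Origin: on the bench, straight below the centre of its round, flat, rigid steel pan (150 mm diameter), whose top face is 88 mm above the bench; z is up, x points from the display (nearer the robot) to the pan. The housing is 200 mm wide (y) and 68 to 74 mm tall, and reaches from 200 mm before to 110 mm beyond the pan's centre along x
- beaker: small empty clear-glass beaker, 42 mm diameter, 55 mm tall, loose in a near corner of the grey tray, to be left alone. Origin: centre of its underside
- dropper: small amber glass dropping bottle with a black rubber bulb, 34 mm diameter, 78 mm tall, loose in the other near corner of the grey tray, to be left alone. Origin: centre of its underside
- weight: brass 500 g check weight with a knob, 38 mm diameter, 64 mm tall, standing on the bench beyond the grey tray, to be left alone. Origin: centre of its underside
Not all that is in view belongs to the job. Leave any turquoise look-alike of the part that bears bottle_green_mid alone.

How it is judged:
On the way, in this order (a step that is already met when the one before it is completed fails the run):
1. all three bottles stand upright and released in the blue side tray, the jar still at its place (x of bottle_red_mid in the frame of side_tray between -0.085 and 0.085 m and y of bottle_red_mid in the frame of side_tray between -0.085 and 0.085 m and z of each of bottle_red_mid, bottle_blue_mid, bottle_green_mid in the frame of side_tray below 0.08 m and angle between each of bottle_red_mid, bottle_blue_mid, bottle_green_mid's own z axis and vertical below 0.12 rad and contact force between the fingers and bottle_red below 0.05 N and x of bottle_blue_mid in the frame of side_tray between -0.085 and 0.085 m and y of bottle_blue_mid in the frame of side_tray between -0.085 and 0.085 m and contact force between the fingers and bottle_blue below 0.05 N and x of bottle_green_mid in the frame of side_tray between -0.085 and 0.085 m and y of bottle_green_mid in the frame of side_tray between -0.085 and 0.085 m and contact force between the fingers and bottle_green below 0.05 N and distance of jar_mid from where it was at the start of the episode below 0.02 m), for 0.2 s.
2. the jar stands upright and released in the middle of the pan (within 15 mm), the bottles still in the side tray (horizontal distance between jar_mid and balance below 0.015 m and z of jar_mid in the frame of balance between 0.108 and 0.119 m and contact force between the fingers and jar below 0.05 N and angle between each of jar_mid, bottle_red_mid, bottle_blue_mid, bottle_green_mid's own z axis and vertical below 0.12 rad and x of bottle_red_mid in the frame of side_tray between -0.085 and 0.085 m and y of bottle_red_mid in the frame of side_tray between -0.085 and 0.085 m and z of each of bottle_red_mid, bottle_blue_mid, bottle_green_mid in the frame of side_tray below 0.08 m and contact force between the fingers and bottle_red below 0.05 N and x of bottle_blue_mid in the frame of side_tray between -0.085 and 0.085 m and y of bottle_blue_mid in the frame of side_tray between -0.085 and 0.085 m and contact force between the fingers and bottle_blue below 0.05 N and x of bottle_green_mid in the frame of side_tray between -0.085 and 0.085 m and y of bottle_green_mid in the frame of side_tray between -0.085 and 0.085 m and contact force between the fingers and bottle_green below 0.05 N), for 0.2 s.
At the end, for the whole second after the job is handed in: The jar stands upright and at rest on the pan, its axis within 15 mm of the pan's centre; each of the three bottles stands upright and at rest within 15 mm of the spot where it stood at the start; beaker, dropping bottle and check weight are within 20 mm of where they were; everything is released (horizontal distance between jar_mid and balance below 0.015 m and z of jar_mid in the frame of balance between 0.108 and 0.119 m and contact force between the fingers and jar below 0.05 N and angle between each of jar_mid, bottle_red_mid, bottle_blue_mid, bottle_green_mid's own z axis and vertical below 0.12 rad and distance of each of bottle_red_mid, bottle_blue_mid, bottle_green_mid from where it was at the start of the episode below 0.015 m and linear speed of each of bottle_red, bottle_blue, bottle_green, jar below 0.02 m/s and angular speed of each of bottle_red, bottle_blue, bottle_green, jar below 0.3 rad/s and distance of each of beaker, dropper, weight from where it was at the start of the episode below 0.02 m); the robot touches nothing.
It fails at once if a bottle or the jar is tipped over (more than 40 degrees) (angle between any of bottle_red_mid, bottle_blue_mid, bottle_green_mid, jar_mid's own z axis and vertical above 0.7 rad).
It fails at once if the beaker, the dropping bottle or the check weight is pushed more than 20 mm or knocked over (distance of any of beaker, dropper, weight from where it was at the start of the episode above 0.02 m or angle between any of beaker, dropper, weight's own z axis and vertical above 0.5 rad).
It fails at once if the jar is dropped onto the balance instead of being set down (faster than 0.45 m/s within 30 mm above the middle of the pan) (horizontal distance between jar_mid and balance below 0.02 m and z of jar_mid in the frame of balance below 0.143 m and linear speed of jar above 0.45 m/s).
It also fails if it takes over 128 s, if anything falls off the work surface, if the arm or the gripper's body presses on something with over 40 N, if the wrist force passes 120 N, or if a joint passes its speed limit or range.

### The arm

A 6-joint arm with a two-finger parallel gripper is mounted at the origin on the work surface. World frame = base frame: x ahead of the robot, y to its left, z up, the work surface at z = 0. Lengths are in m, angles in rad, forces in N, time in s.
With the tool pointing down it reaches from about 0.35 to 0.85 m from the base axis. Payload 8.1 kg.
Tool frame: the origin (TCP) lies at the very end of the fingers, on their centre line; the grasp point (between the pads) lies 19 mm behind it; z points along the fingers, y is the direction in which the jaws open and shut (so a half turn about z gives the same grasp; the last joint's range is limited). The gripper opens to 93 mm and grips with 3 to 60 N. Pads are 15 mm wide; open, the fingers measure 128 mm over their backs; the gripper's body (75 mm by 188 mm) begins 65 mm behind the grasp point.
Start: joints at [1.224, 0.13, 1.488, -0, 1.523, -0.085], TCP at [0.155, 0.58, 0.182] pointing down, gripper open.
Joint ranges: [-2.96, 2.96], [-0.89, 2.26], [0.02, 2.5], [-1.34, 4.48], [0, 2.73], [-2.66, 2.66]. Speed limits (rad/s): [2.39, 2.39, 2.79, 3.14, 3.14, 3.14].

### API

Orientations are given as a rotation vector (axis times angle).
In Python, from plant import robot gives the robot as it stands.
- The arm moves only by the shell command python3 -m inch 'ROWS' [FORCE]. ROWS is JSON, a list that holds one entry, the list of rows, each a list of 7 numbers: the shift along the tool's x, y, z in cm, then the turn, a rotation vector about the tool's x, y, z in degrees, then the gripper command: -1 is fully open, 1 is shut, values between are in proportion. A call has 1 to 5 rows; each row shifts and turns the commanded pose from where the row before left it, along the tool's axes as they then stand; what a row does not reach is not made up. A row lasts 1/10 s, in which the tool goes at most 50 mm and 8.59 degrees, less where a joint would pass 70% of its speed; a pose out of reach is approached as far as the arm can. A call with a gripper value outside its range is refused whole. The fingers move at their own pace and stop on an object; FORCE is the grip in N (left out, the last holds). Time passes only in rows, so rows that do not move let the fingers close. It gives the time, the measured TCP pose, the force and the opening at its end, in the units of the state.
- robot.read_state(): the state, without advancing time (a new reading comes with each control period).
- robot.read_camera(name): name is "side" or "top"; returns a dict with "image" (420x560x3 uint8, blue, green, red), "K" (3x3 intrinsics, pixels), "distortion" ([k1, k2, p1, p2, k3] as OpenCV has them; the pictures are not rectified), "R" (3x3) and "t" (3): a world point X has camera coordinates R X + t. Camera axes: x right, y down, z forward; pixel columns grow to the right and rows downward; lengths in m; the calibration is good to about 2 mm. A picture is of the moment at which its call begins. There is no depth.
- robot.close_job(): hands the job in, once; it reports no verdict.
The state is a dict: "t": time; "q": joint angles; "dq": joint speeds; "joint_torque": joint torques, N m; "tool_pos": TCP position; "orientation": TCP orientation; "force": force on the tool from outside, world axes, zero at the start; "wrist_torque": the same for the moment, N m; "opening": finger opening in m.
Only numpy, scipy, OpenCV 4.12 (cv2) and the standard library are available. Lean on these libraries where they do the work, as an engineer would, in place of code of your own. Each camera call takes 0.05 s, during which the arm holds its last target. There are 200 camera calls.

## Working session

There is one attempt and no reset: what is moved stays moved. The work goes in short steps, Python scripts to look and compute and a shell command to move; the robot and the scene stay as the last step left them, time stands still between calls to the robot, and variables do not carry over. Pictures are saved under pics/ and viewed, about 12 in all and at most 16, crops included, and the job is handed in when it is done.

```bash
ls; mkdir -p pics; python3 - <<'E'
from plant import robot
import cv2,json
for n in("top","side"):
    c=robot.read_camera(n); cv2.imwrite(f"pics/{n}0.png",c["image"]); print(n,c["K"],c["distortion"],c["R"],c["t"])
print(robot.read_state())
E
```

```text
pics
top [[510.35972741   0.         276.2563159 ]
 [  0.         510.35972741 210.38861232]
 [  0.           0.           1.        ]] [-0.03970302  0.          0.          0.          0.        ] [[-0.02080369 -0.99970846  0.01225564]
 [-0.98412396  0.0183152  -0.17653496]
 [ 0.17625902 -0.01573365 -0.98421807]] [-0.0036967   0.55075085  1.25045616]
side [[396.77156052   0.         281.77141811]
 [  0.         396.77156052 207.85183218]
 [  0.           0.           1.        ]] [0.00168536 0.         0.         0.         0.        ] [[ 0.88132628 -0.47248848  0.00431522]
 [-0.2654886  -0.50272563 -0.82266806]
 [ 0.39087056  0.72389334 -0.56850562]] [-0.50556874  0.20449787  0.62802781]
{'t': 0.1, 'q': array([ 1.22359855e+00,  1.31052859e-01,  1.48914572e+00, -2.26601236e-05,
        1.52296281e+00, -8.53933170e-02]), 'dq': array([ 6.62612168e-04, -2.31391561e-03, -2.56708459e-03, -6.74701315e-04,
        3.96123750e-05,  3.03714012e-05]), 'joint_torque': array([ 1.13695321e-03, -5.61338925e+01, -4.93094623e+01,  7.72024132e-02,
        2.91555509e-02, -2.38509926e-05]), 'tool_pos': array([0.15509243, 0.57904628, 0.18132549]), 'orientation': array([-4.10025126e-01, -3.11440229e+00,  2.41413521e-03]), 'force': array([ 1.25782836,  0.31863719, -1.10709101]), 'wrist_torque': array([0.01221108, 0.00101781, 0.00739196]), 'opening': 0.09296337713299632}
```

View pics/top0.png

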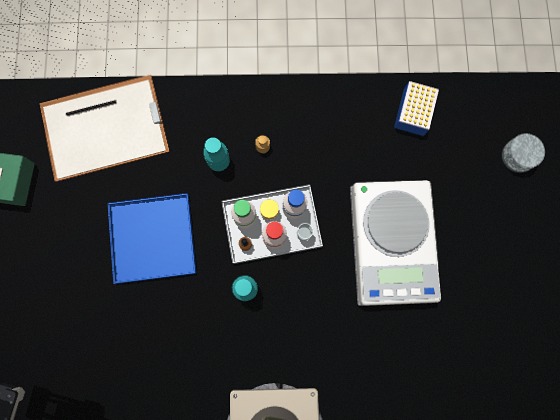

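View pics/side0.png

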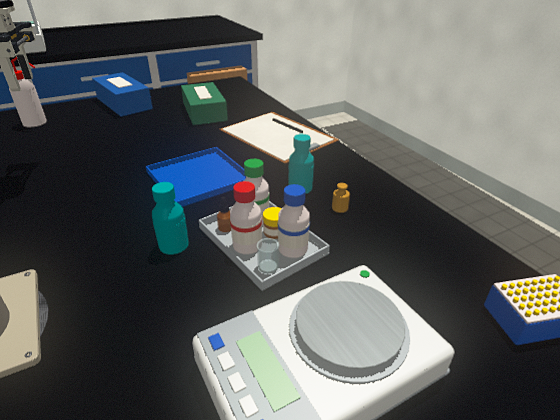

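Named candidates for "green": the cap at top (243,208) sits in the grey tray with a white body, so it is the green bottle. The turquoise ones at (215,153) and (244,288) stand outside the tray and are the look-alikes. The blue tray is at (152,239), on the left. The pan is at (398,222), on the right. Next I measure, with a confirming crop.

```bash
cat > h.py <<'E'
from plant import robot
import cv2,numpy as np
from scipy.optimize import least_squares
def grab(names=("top","side")): return {n:robot.read_camera(n) for n in names}
def proj(c,P): return cv2.projectPoints(np.float64(P),cv2.Rodrigues(c["R"])[0],c["t"],c["K"],np.float64(c["distortion"]))[0][:,0]
def ray(c,uv,z):
    p=cv2.undistortPoints(np.float64([[uv]]),c["K"],np.float64(c["distortion"]))[0,0]
    d=c["R"].T@np.r_[p,1]; o=-c["R"].T@c["t"]; return o+d*(z-o[2])/d[2]
HSV=dict(red=[(0,150,60,8,255,255),(172,150,60,180,255,255)],green=[(50,120,50,72,255,255)],blue=[(106,120,50,125,255,255)],yellow=[(22,150,80,34,255,255)])
def mask(im,col):
    h=cv2.cvtColor(im,cv2.COLOR_BGR2HSV); return sum(cv2.inRange(h,a[:3],a[3:]) for a in HSV[col])
def blob(im,col,near,rad=14):
    m=mask(im,col); k,l,s,ce=cv2.connectedComponentsWithStats(m)
    b=[i for i in range(1,k) if np.hypot(*(ce[i]-near))<rad]
    if not b: return None
    i=max(b,key=lambda i:s[i,4]); return ce[i],s[i,4]
def cyl(xy,z0,z1,r):
    a=np.linspace(0,2*np.pi,40,endpoint=False)
    return np.vstack([np.c_[xy[0]+r*np.cos(a),xy[1]+r*np.sin(a),0*a+z] for z in(z0,z1)])
def hullc(c,P):
    h=cv2.convexHull(np.float32(proj(c,P))); m=cv2.moments(h); return np.array([m["m10"],m["m01"]])/m["m00"],m["m00"]
def locate(c,cen,z0,z1,r):
    g=ray(c,cen,z1)[:2]
    return least_squares(lambda p:hullc(c,cyl(p,z0,z1,r))[0]-cen,g,diff_step=1e-3).x
E
python3 - <<'E'
from h import *
C=grab()
T,S=C["top"],C["side"]
near=dict(red=((275,230),(245,192)),green=((243,208),(254,168)),blue=((296,198),(294,194)),yellow=((270,208),(272,215)))
for k,(a,b) in near.items():
    z0,z1,r=(0.119,0.144,.02) if k!="yellow" else (0.040,0.054,.024)
    for c,n in((T,a),(S,b)):
        q=blob(c["image"],k,n)
        if q is None: print(k,"none");continue
        p=locate(c,q[0],z0,z1,r); print(k,q[0].round(1),q[1],"model area",hullc(c,cyl(p,z0,z1,r))[1],p.round(4))
# trays
def corners(m,z,near):
    k,l,s,ce=cv2.connectedComponentsWithStats(m); i=l[near[1],near[0]]
    h=cv2.convexHull(np.argwhere(l==i)[:,::-1].astype(np.int32)); q=cv2.approxPolyN(h,4)[0] 
    W=np.array([ray(T,p,z)[:2] for p in q.reshape(-1,2)])
    print(q.reshape(-1,2).tolist(),W.round(4).tolist(),"c",W.mean(0),"sides",np.linalg.norm(W-np.roll(W,1,0),axis=1))
corners(mask(T["image"],"blue"),.018,(152,239))
g=cv2.cvtColor(T["image"],cv2.COLOR_BGR2HSV)
corners(cv2.morphologyEx(((g[...,2]>70)).astype(np.uint8),cv2.MORPH_CLOSE,np.ones((7,7))),.022,(258,228))
# pan: rim fit guess from project overlays
for c in (T,S): pass
print("pan guess",ray(T,(398,222),.088), ray(S,(349,328),.088))
im=cv2.resize(T["image"][170:320,200:440],None,fx=3.3,fy=3.3,interpolation=cv2.INTER_CUBIC)
cv2.imwrite("pics/crop1.png",im)
E
```

```text
red [274.1 230. ] 218 model area 246.60068023274653 [ 0.4885 -0.0072]
red [244.  191.7] 400 model area 437.48506094131153 [ 0.4895 -0.0067]
green [244.6 209.8] 92 model area 250.02046753908508 [0.5383 0.062 ]
green [253.1 163. ] 152 model area 337.1960803413531 [0.5519 0.0877]
blue [295.6 197.7] 225 model area 250.0843652652111 [ 0.5656 -0.06  ]
blue [294.1 194.8] 407 model area 446.8034471371211 [ 0.5667 -0.0597]
yellow [269.  215.5] 22 model area 291.7031112050172 [0.5381 0.004 ]
yellow [271.1 215.9] 277 model area 373.64199713873677 [0.5516 0.0059]
[[112, 284], [107, 202], [188, 192], [196, 273]] [[0.3736, 0.4068], [0.5867, 0.4273], [0.6094, 0.2154], [0.3977, 0.193]] c [0.49185754 0.31063103] sides [0.21516005 0.21399753 0.21314617 0.21288327]
[[232, 264], [221, 200], [310, 184], [323, 246]] [[0.4186, 0.1008], [0.5856, 0.1285], [0.6242, -0.1051], [0.4601, -0.1333]] c [ 0.52212832 -0.00226859] sides [0.23772035 0.16929223 0.23675612 0.16644747]
pan guess [ 0.50884196 -0.31418775  0.088     ] [ 0.50175044 -0.32619082  0.088     ]
```

View pics/crop1.png

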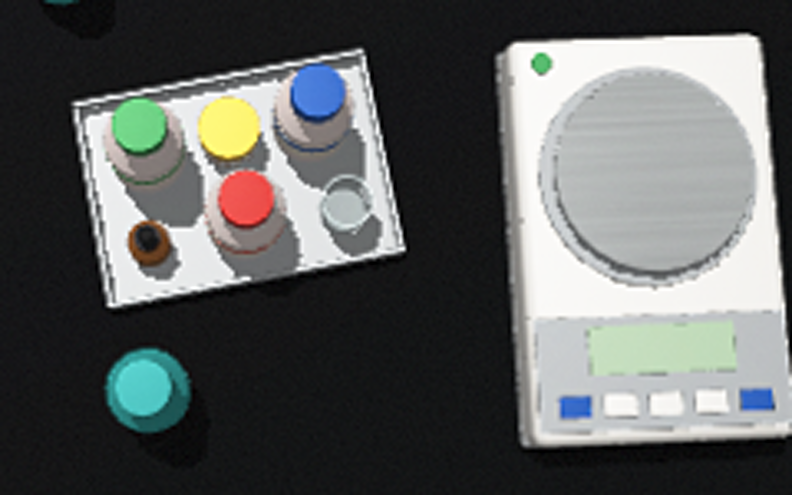

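The crop confirms the true green cap in the grey tray, at (243,208). The turquoise one at (244,288) stands outside. I'll refine the green and yellow thresholds and the pan.

```bash
python3 - <<'E'
from h import *
C=grab(); T,S=C["top"],C["side"]
for c,pts in((T,[(242,207),(270,207),(398,222),(398,200),(380,222),(425,260)]),(S,[(253,163),(272,215),(350,327),(330,310),(430,340),(410,350)])):
    h=cv2.cvtColor(cv2.medianBlur(c["image"],3),cv2.COLOR_BGR2HSV); print([h[y,x].tolist() for x,y in pts])
import h as H
H.HSV["green"]=[(50,90,40,78,255,255)]; H.HSV["yellow"]=[(20,90,60,36,255,255)]
for k,(a,b) in dict(green=((243,208),(254,168)),yellow=((270,208),(272,215))).items():
    z0,z1,r=(0.119,0.144,.02) if k!="yellow" else (0.040,0.054,.024)
    for c,n in((T,a),(S,b)):
        q=blob(c["image"],k,n); p=locate(c,q[0],z0,z1,r); print(k,q[0].round(1),q[1],hullc(c,cyl(p,z0,z1,r))[1],p.round(4))
# pan edge: radial strongest gradient near predicted circle
for c,g in((T,(.509,-.314)),(S,(.502,-.326))):
    gray=cv2.GaussianBlur(cv2.cvtColor(c["image"],cv2.COLOR_BGR2GRAY),(3,3),0).astype(float)
    a=np.linspace(0,2*np.pi,180,endpoint=False)
    best=None
    for dx in np.arange(-.02,.0201,.001):
        for dy in np.arange(-.02,.0201,.001):
            x,y=g[0]+dx,g[1]+dy
            f=lambda r:cv2.remap(gray.astype(np.float32),*[np.float32(v)[None] for v in proj(c,np.c_[x+r*np.cos(a),y+r*np.sin(a),0*a+.088]).T],cv2.INTER_LINEAR)[0]
            s=np.abs(f(.0775)-f(.0725)).clip(0,30).mean()
            if best is None or s>best[0]: best=(s,x,y)
    print("pan",best)
    im=c["image"].copy()
    for p in proj(c,np.c_[best[1]+.075*np.cos(a),best[2]+.075*np.sin(a),0*a+.088]): cv2.circle(im,tuple(int(round(v)) for v in p),0,(0,0,255),-1)
    C[id(c)]=im
o=np.hstack([cv2.resize(C[id(T)][160:320,330:460],(390,480)),cv2.resize(C[id(S)][250:400,270:425],(400,480))]); cv2.imwrite("pics/pan.png",o)
E
```

```text
[[67, 119, 214], [28, 137, 254], [98, 6, 181], [75, 3, 176], [78, 7, 184], [23, 4, 244]]
[[67, 174, 166], [27, 255, 247], [72, 7, 186], [70, 8, 182], [24, 5, 245], [25, 6, 246]]
green [241.7 207.8] 224 250.45451866125222 [0.5435 0.069 ]
green [253.3 167.5] 324 351.7244863846572 [0.5441 0.0699]
yellow [268.9 208.6] 289 291.00574435829185 [0.5557 0.0042]
yellow [271.1 216. ] 295 373.9211533947382 [0.5515 0.0056]
pan (np.float32(25.448763), np.float64(0.514), np.float64(-0.315))
pan (np.float32(28.271143), np.float64(0.512), np.float64(-0.315))
```

View pics/pan.png

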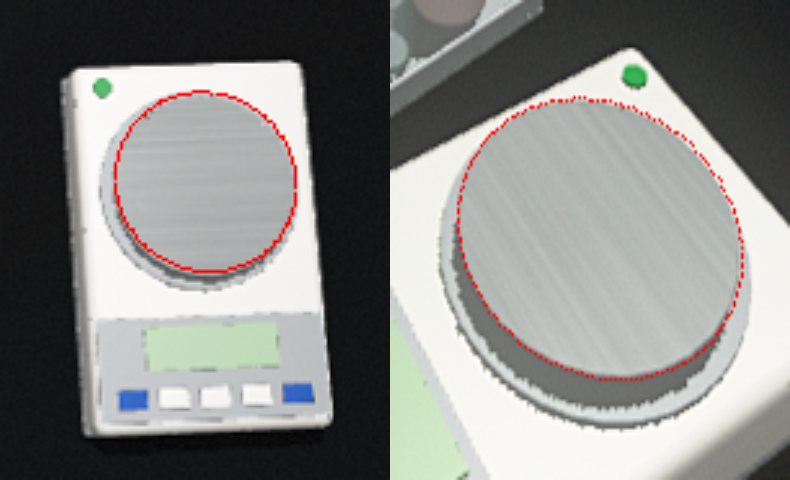

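```bash
cat >> h.py <<'E'
HSV["green"]=[(50,90,40,78,255,255)]; HSV["yellow"]=[(20,90,60,36,255,255)]
from scipy.spatial.transform import Rotation as Rot
def to(*xyz):
    s=robot.read_state(); R=Rot.from_rotvec(s["orientation"]).as_matrix()
    yaw=np.degrees(np.arctan2(R[1,1],R[0,1]))
    print("tcp",s["tool_pos"].round(4),"jaw yaw",yaw.round(2),"tilt",np.degrees(np.arccos(-R[2,2])).round(2),"dcm",(R.T@(np.array(xyz)-s["tool_pos"])*100).round(2),"turn z",(yaw-90).round(2),"open",round(s["opening"],4),"F",s["force"].round(1),"t",s["t"])
E
python3 -m inch '[[[0,0,-2.5,0,0,-5,-1],[0,0,-4,0,0,-5,-1],[0,0,-3,0,0,-5,-1],[0,0,0,0,0,0,-1]]]' 40
python3 - <<'E'
from h import *
to(.544,.0695,.28)
c=robot.read_camera("top")
for n,p,z in(("far turq",(213,146),.14),("near turq",(243,287),.14),("weight",(262,140),.06)): print(n,ray(c,p,z).round(3))
E
```

```text
t: 0.7
tool_pos: [0.1561, 0.5818, 0.2834]
orientation: [-0.004, 3.138, 0.013]
force: [-0.1, 1.0, 0.0]
opening: 0.093
tcp [0.1561 0.5818 0.2834] jaw yaw 90.16 tilt 0.51 dcm [-3.865e+01 -5.134e+01  3.000e-02] turn z 0.16 open 0.093 F [-0.1  1.   0. ] t 0.7
far turq [0.695 0.137 0.14 ]
near turq [0.356 0.067 0.14 ]
weight [0.734 0.019 0.06 ]
```

```bash
for i in 1 2 3; do :; done
python3 -m inch '[[[-2,-2.4,0,0,0,0,-1],[-2.6,-3.4,0,0,0,0,-1],[-2.6,-3.4,0,0,0,0,-1],[-2.6,-3.4,0,0,0,0,-1],[-2.6,-3.4,0,0,0,0,-1]]]' | tail -0
python3 -m inch '[[[-2.6,-3.4,0,0,0,0,-1],[-2.6,-3.4,0,0,0,0,-1],[-2.6,-3.4,0,0,0,0,-1],[-2.6,-3.4,0,0,0,0,-1],[-2.6,-3.4,0,0,0,0,-1]]]' | tail -0
python3 -m inch '[[[-2.6,-3.4,0,0,0,0,-1],[-2.6,-3.4,0,0,0,0,-1],[-2.6,-3.4,0,0,0,0,-1],[-2.6,-3.4,0,0,0,0,-1],[0,0,0,0,0,0,-1]]]' | tail -0
python3 -c "
from h import *
to(.544,.0695,.115)"
```

```text
tcp [0.5145 0.1093 0.2747] jaw yaw 89.66 tilt 0.2 dcm [-3.02 -3.93 15.97] turn z -0.34 open 0.0929 F [-0.1  0.1 -0.9] t 2.25Exception ignored on flushing sys.stdout:
BrokenPipeError: [Errno 32] Broken pipe
Exception ignored on flushing sys.stdout:
BrokenPipeError: [Errno 32] Broken pipe
Exception ignored on flushing sys.stdout:
BrokenPipeError: [Errno 32] Broken pipe
```

```bash
python3 -m inch '[[[-1,-1.3,0,0,0,0,-1],[-2,-2.6,1,0,0,0,-1],[0,0,4,0,0,0,-1],[0,0,4,0,0,0,-1],[0,0,0,0,0,0,-1]]]' >/dev/null
python3 -m inch '[[[0,0,0,0,0,0,-1],[0,0,0,0,0,0,-1]]]' >/dev/null
python3 -c "
from h import *
to(.544,.0695,.115)"
```

```text
tcp [0.5445 0.075  0.19  ] jaw yaw 90.04 tilt 0.2 dcm [ 0.08 -0.55  7.5 ] turn z 0.04 open 0.0927 F [ 0.4 -0.3  0.2] t 2.95
```

```bash
python3 -m inch '[[[0,-0.55,0,0,0,0,-1],[0,0,2.5,0,0,0,-1],[0,0,2.5,0,0,0,-1],[0,0,2.5,0,0,0,-1],[0,0,0,0,0,0,-1]]]' >/dev/null
python3 -c "
from h import *
to(.544,.0695,.115)"
python3 -m inch '[[[0,0,0,0,0,0,1],[0,0,0,0,0,0,1],[0,0,0,0,0,0,1],[0,0,0,0,0,0,1],[0,0,0,0,0,0,1]]]' 40
python3 -c "
from h import *
to(.544,.0695,.115)"
```

```text
tcp [0.5415 0.0688 0.1101] jaw yaw 90.0 tilt 0.23 dcm [-0.24  0.07 -0.49] turn z 0.0 open 0.0928 F [-0.4 -0.4 -0.2] t 3.45
t: 3.95
tool_pos: [0.5437, 0.0691, 0.113]
orientation: [-0.0, 3.14, -0.0]
force: [0.2, 0.2, 0.1]
opening: 0.0575
tcp [0.5437 0.0691 0.113 ] jaw yaw 90.0 tilt 0.06 dcm [-0.03  0.04 -0.2 ] turn z 0.0 open 0.0575 F [0.2 0.2 0.1] t 3.95
```

```bash
python3 -m inch '[[[0,0,0,0,0,0,1],[0,0,0,0,0,0,1],[0,0,0,0,0,0,1],[0,0,0,0,0,0,1],[0,0,0,0,0,0,1]]]' >/dev/null
python3 -c "
from h import *
to(.544,.0695,.113)"
python3 -m inch '[[[0,0,-1,0,0,0,1],[0,0,-2,0,0,0,1],[0,0,-3,0,0,0,1],[0,0,-3,0,0,0,1],[0,0,0,0,0,0,1]]]'  >/dev/null
python3 -c "
from h import *
to(.537,.3655,.203)"
```

```text
tcp [0.5432 0.0691 0.1122] jaw yaw 90.0 tilt 0.01 dcm [-0.08  0.04 -0.08] turn z -0.0 open 0.0177 F [ 0.7 -0.  -0.1] t 4.45
tcp [0.5462 0.0692 0.2086] jaw yaw 90.0 tilt 0.5 dcm [ 0.92 29.63  0.56] turn z 0.0 open 0.0001 F [ 0.1 -0.7  0.6] t 4.95
```

```bash
python3 - <<'E'
from h import *
C=grab()
o=np.hstack([cv2.resize(C["top"]["image"][160:280,200:350],(450,360)),cv2.resize(C["side"]["image"][110:290,140:320],(360,360))]); cv2.imwrite("pics/a.png",o)
E
```

```text
(no output)
```

View pics/a.png

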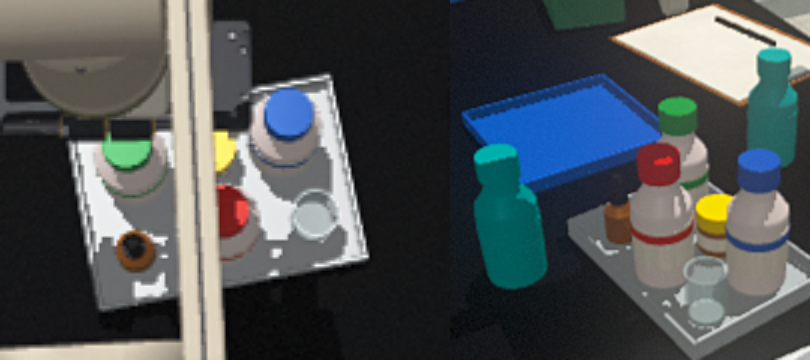

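```bash
python3 - <<'E'
from h import *
C=grab()
s=robot.read_state(); print(s["tool_pos"],s["opening"],s["t"],s["q"])
ims=[]
for n in("top","side"):
    p=proj(C[n],[s["tool_pos"]])[0]; print(n,p)
    im=C[n]["image"].copy(); cv2.drawMarker(im,tuple(int(v) for v in p),(255,0,255),0,14,1); ims.append(im)
o=np.hstack([ims[0][100:400,80:480],ims[1][0:300,0:400]]); cv2.imwrite("pics/b.png",o)
E
```

```text
[0.54274961 0.06902724 0.2014747 ] 0.0005439235389978227 5.15 [ 3.28007503e-02 -1.87732509e-02  1.60802757e+00 -2.24613990e-05
  1.55359136e+00 -1.53796678e+00]
top [239.9806474  202.51945016]
side [251.60014739 136.20514363]
```

View pics/b.png

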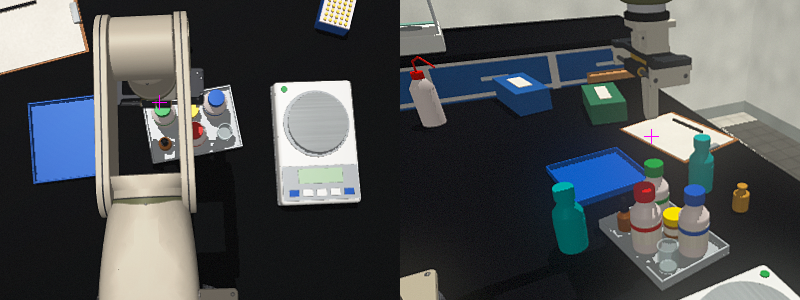

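```bash
python3 - <<'E'
from h import *
C=grab(); s=robot.read_state()
im=C["side"]["image"]
cv2.imwrite("pics/c.png",cv2.resize(im[40:200,180:340],(640,640),interpolation=cv2.INTER_CUBIC)[:600])
for z in(.2,.22,.24,.26): print(z,proj(C["side"],[[*s["tool_pos"][:2],z]]),proj(C["top"],[[*s["tool_pos"][:2],z]]))
print(s["tool_pos"])
E
```

```text
0.2 [[251.49233557 136.93210517]] [[240.01966542 202.77363341]]
0.22 [[251.08655676 127.34201628]] [[239.49877655 201.04442132]]
0.24 [[250.6684556  117.46203266]] [[238.95944307 199.25385984]]
0.26 [[250.23745943 107.27874305]] [[238.40066947 197.3986312 ]]
[0.54245488 0.06902691 0.20089274]
```

View pics/c.png

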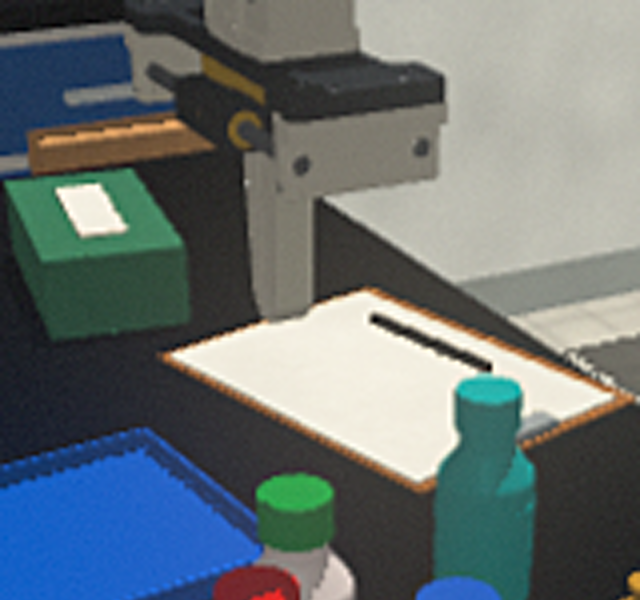

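The jaws shut on air. The fingertip is at side (250.8,119.5), which puts it at z≈0.236 while the state says 0.201. The reported z is therefore about 35 mm low, and the tips passed above the cap. I'll reopen and go lower. That is safe either way, since the open jaws straddle the bottle.

```bash
for i in 1 2; do python3 -m inch '[[[0,0,0,0,0,0,-1],[0,0,0,0,0,0,-1],[0,0,0,0,0,0,-1],[0,0,0,0,0,0,-1],[0,0,0,0,0,0,-1]]]' >/dev/null; done
python3 -m inch '[[[0,0,3,0,0,0,-1],[0,0,3,0,0,0,-1],[0,0,3,0,0,0,-1],[0,0,1.7,0,0,0,-1],[0,0,1.7,0,0,0,-1]]]' >/dev/null
for i in 1 2; do python3 -m inch '[[[0,0,0,0,0,0,1],[0,0,0,0,0,0,1],[0,0,0,0,0,0,1],[0,0,0,0,0,0,1],[0,0,0,0,0,0,1]]]' 40; done
python3 -c "
from h import *
to(.544,.0695,.077)"
```

```text
t: 7.25
tool_pos: [0.544, 0.0691, 0.0793]
orientation: [0.0, 3.14, 0.0]
force: [-0.0, 0.4, 0.2]
opening: 0.0575
t: 7.75
tool_pos: [0.5434, 0.069, 0.0784]
orientation: [0.0, 3.141, -0.0]
force: [-0.7, -0.1, 1.9]
opening: 0.0395
tcp [0.5434 0.069  0.0784] jaw yaw 90.0 tilt 0.02 dcm [-0.06  0.05  0.14] turn z -0.0 open 0.0395 F [-0.7 -0.1  1.9] t 7.75
```

```bash
python3 -m inch '[[[0,0,-1,0,0,0,1],[0,0,-3,0,0,0,1],[0,0,-3,0,0,0,1],[0,0,-2,0,0,0,1],[0,0,0,0,0,0,1]]]' 45
python3 - <<'E'
from h import *
C=grab()
s=robot.read_state(); z=s["tool_pos"][2]+.0655
c=C["side"]; g=proj(c,[[*s["tool_pos"][:2],z-.0125]])[0]; q=blob(c["image"],"green",g,20); print("F",s["force"],s["opening"])
print("cap in side",q,"pred",g)
for dz in(-.01,0,.01): print(dz,hullc(c,cyl(s["tool_pos"],z-.025+dz,z+dz,.02))[0])
to(.537,.3655,.168)
E
```

```text
t: 8.25
tool_pos: [0.5455, 0.0692, 0.1724]
orientation: [-0.0, 3.135, 0.0]
force: [1.1, 0.5, -1.4]
opening: 0.0393
F [-0.22513641 -0.02268505 -1.52990574] 0.03945838296759964
cap in side (array([246.9068323 , 125.37267081]), np.int32(161)) pred [251.43734291 126.74597438]
-0.01 [251.62672373 131.65070577]
0 [251.42461933 126.81462621]
0.01 [251.21946837 121.90596154]
tcp [0.5433 0.0691 0.168 ] jaw yaw 90.0 tilt 0.01 dcm [ 0.63 29.64  0.  ] turn z 0.0 open 0.0395 F [-0.2 -0.  -1.5] t 8.35
```

```bash
python3 -m inch '[[[0.6,2,0,0,0,0,1],[0,4,0,0,0,0,1],[0,4,0,0,0,0,1],[0,4,0,0,0,0,1],[0,4,0,0,0,0,1]]]' >/dev/null
python3 -m inch '[[[0,4,0,0,0,0,1],[0,4,0,0,0,0,1],[0,2.6,0,0,0,0,1],[0,1,0,0,0,0,1],[0,0,0,0,0,0,1]]]' >/dev/null
python3 -m inch '[[[0,0,0,0,0,0,1],[0,0,0,0,0,0,1]]]' >/dev/null
python3 -c "
from h import *
to(.537,.3655,.0784)"
```

```text
tcp [0.5374 0.3635 0.1678] jaw yaw 89.92 tilt 0.06 dcm [0.04 0.21 8.94] turn z -0.08 open 0.0393 F [ 0.1 -0.2 -1.8] t 9.55
```

```bash
python3 -m inch '[[[0,0.2,2,0,0,0,1],[0,0,3,0,0,0,1],[0,0,3,0,0,0,1],[0,0,0.5,0,0,0,1],[0,0,0,0,0,0,1]]]' >/dev/null
python3 -m inch '[[[0,0,0.3,0,0,0,1],[0,0,0,0,0,0,1],[0,0,0,0,0,0,1]]]' >/dev/null
python3 -c "
from h import *
to(.537,.3655,.0784)"
python3 -m inch '[[[0,0,0,0,0,0,-0.4],[0,0,0,0,0,0,-0.4],[0,0,0,0,0,0,-0.4],[0,0,0,0,0,0,-0.4],[0,0,0,0,0,0,-0.4]]]'
python3 -m inch '[[[0,0,-2,0,0,0,-0.4],[0,0,-4,0,0,0,-0.4],[0,0,-3,0,0,0,-0.4],[0,0,0,0,0,0,-0.4],[0,0,0,0,0,0,-0.4]]]' >/dev/null
python3 -c "
from h import *
to(.566,-.0598,.168)"
```

```text
tcp [0.5382 0.3675 0.0819] jaw yaw 90.0 tilt 0.14 dcm [ 0.12 -0.2   0.35] turn z -0.0 open 0.0392 F [-0.1 -0.5 -1.2] t 10.35
t: 10.85
tool_pos: [0.5373, 0.3671, 0.0803]
orientation: [-0.0, 3.141, 0.0]
force: [0.7, -0.3, -0.2]
opening: 0.0649
tcp [0.5379 0.3674 0.1713] jaw yaw 90.0 tilt 0.13 dcm [ -2.81 -42.72   0.29] turn z -0.0 open 0.0652 F [-0.   1.  -0.8] t 11.35
```

```bash
python3 -m inch '[[[-0.2,-2.7,0,0,0,0,-0.4],[-0.5,-5,0,0,0,0,-0.4],[-0.5,-5,0,0,0,0,-0.4],[-0.5,-5,0,0,0,0,-0.4],[-0.5,-5,0,0,0,0,-0.4]]]' >/dev/null
python3 -m inch '[[[-0.3,-5,0,0,0,0,-0.4],[-0.3,-5,0,0,0,0,-0.4],[0,-5,0,0,0,0,-0.4],[0,-3,0,0,0,0,-0.4],[0,-2,0,0,0,0,-0.4]]]' >/dev/null
python3 -m inch '[[[0,0,0,0,0,0,-0.4],[0,0,0,0,0,0,-0.4],[0,0,0,0,0,0,-0.4]]]' >/dev/null
python3 -c "
from h import *
to(.566,-.0598,.0784)
p=robot.read_camera('side'); q=blob(p['image'],'green',proj(p,[[.537,.3655,.13]])[0],25); print(q, locate(p,q[0],.119,.144,.02) if q else 0)"
```

```text
tcp [ 0.5646 -0.0577  0.1693] jaw yaw 90.05 tilt 0.1 dcm [-0.15 -0.22  9.09] turn z 0.05 open 0.0652 F [ 0.6 -0.4  1.1] t 12.65
(array([200.87357414, 102.33269962]), np.int32(1052)) [0.57273167 0.48664789]
```

```bash
python3 -m inch '[[[-0.1,-0.2,2,0,0,0,-0.4],[0,0,3,0,0,0,-0.4],[0,0,3,0,0,0,-0.4],[0,0,1.1,0,0,0,-0.4],[0,0,0,0,0,0,-0.4]]]' >/dev/null
python3 -m inch '[[[0,0,0,0,0,0,1],[0,0,0,0,0,0,1],[0,0,0,0,0,0,1],[0,0,0,0,0,0,1],[0,0,0,0,0,0,1]]]' 45 
python3 -m inch '[[[0,0,0,0,0,0,1],[0,0,0,0,0,0,1]]]' >/dev/null
python3 -c "
from h import *
to(.566,-.0598,.0784)"
```

```text
t: 13.7
tool_pos: [0.5671, -0.061, 0.0806]
orientation: [0.0, 3.139, -0.001]
force: [-0.3, -0.4, 5.4]
opening: 0.0392
tcp [ 0.5671 -0.061   0.0806] jaw yaw 90.0 tilt 0.13 dcm [0.11 0.12 0.22] turn z -0.0 open 0.0394 F [-0.4  0.8  5.7] t 13.9
```

```bash
python3 -m inch '[[[0,0,-1,0,0,0,1],[0,0,-3,0,0,0,1],[0,0,-3,0,0,0,1],[0,0,-3,0,0,0,1],[0,0,0,0,0,0,1]]]' 
python3 -m inch '[[[0,2,0,0,0,0,1],[0.3,4,0,0,0,0,1],[0.3,4,0,0,0,0,1],[0.3,4,0,0,0,0,1],[0.3,4,0,0,0,0,1]]]' >/dev/null
python3 -m inch '[[[0.3,4,0,0,0,0,1],[0.3,4,0,0,0,0,1],[0.2,4,0,0,0,0,1],[0,2,0,0,0,0,1],[0,0.7,0,0,0,0,1]]]' >/dev/null
python3 -m inch '[[[0,0,0,0,0,0,1],[0,0,0,0,0,0,1],[0,0,0,0,0,0,1]]]' >/dev/null
python3 -c "
from h import *
to(.5466,.266,.0806)"
```

```text
t: 14.4
tool_pos: [0.5688, -0.0613, 0.1847]
orientation: [0.0, 3.134, -0.002]
force: [0.1, -0.0, -1.9]
opening: 0.0395
tcp [0.5463 0.2648 0.179 ] jaw yaw 89.91 tilt 0.04 dcm [-0.03  0.12  9.84] turn z -0.09 open 0.0393 F [-0.6 -0.5 -2.4] t 15.7
```

```bash
python3 -m inch '[[[0,0.1,2,0,0,0,1],[0,0,3,0,0,0,1],[0,0,3,0,0,0,1],[0,0,1.5,0,0,0,1],[0,0,0,0,0,0,1]]]' >/dev/null
python3 -m inch '[[[0,0,0.2,0,0,0,1],[0,0,0,0,0,0,1],[0,0,0,0,0,0,1]]]' >/dev/null
python3 -c "
from h import *
to(.5466,.266,.0806)"
```

```text
tcp [0.5473 0.2676 0.084 ] jaw yaw 90.0 tilt 0.15 dcm [ 0.07 -0.16  0.34] turn z -0.0 open 0.0396 F [ 0.6  0.2 -2.8] t 16.5
```

```bash
python3 -m inch '[[[0,0,0.2,0,0,0,1],[0,0,0,0,0,0,1],[0,0,0,0,0,0,1]]]'
python3 -m inch '[[[0,0,0,0,0,0,-0.4],[0,0,0,0,0,0,-0.4],[0,0,0,0,0,0,-0.4],[0,0,0,0,0,0,-0.4],[0,0,0,0,0,0,-0.4]]]'
python3 -m inch '[[[0,0,-2,0,0,0,-0.4],[0,0,-4,0,0,0,-0.4],[0,0,-3,0,0,0,-0.4],[0,0,0,0,0,0,-0.4],[0,0,0,0,0,0,-0.4]]]' >/dev/null
python3 -c "
from h import *
to(.489,-.007,.168)"
```

```text
t: 16.8
tool_pos: [0.5462, 0.2673, 0.0803]
orientation: [-0.0, 3.141, 0.0]
force: [0.2, 0.7, -3.2]
opening: 0.0392
t: 17.3
tool_pos: [0.5463, 0.2673, 0.0804]
orientation: [0.0, 3.141, 0.0]
force: [0.4, 0.1, -0.3]
opening: 0.0649
tcp [0.5468 0.2675 0.1712] jaw yaw 90.0 tilt 0.12 dcm [  5.78 -27.45   0.29] turn z -0.0 open 0.0651 F [-0.5 -0.2 -0.5] t 17.8
```

```bash
python3 -m inch '[[[0.8,-3,0,0,0,0,-0.4],[1,-5,0,0,0,0,-0.4],[1,-5,0,0,0,0,-0.4],[1,-5,0,0,0,0,-0.4],[1,-5,0,0,0,0,-0.4]]]' >/dev/null
python3 -m inch '[[[1,-3,0,0,0,0,-0.4],[0,-1.5,0,0,0,0,-0.4],[0,0,0,0,0,0,-0.4],[0,0,0,0,0,0,-0.4],[0,0,0,0,0,0,-0.4]]]' >/dev/null
python3 -c "
from h import *
to(.489,-.007,.0800)"
```

```text
tcp [ 0.4886 -0.0029  0.1694] jaw yaw 90.05 tilt 0.08 dcm [-0.05 -0.41  8.94] turn z 0.05 open 0.0651 F [ 0.3  0.8 -0. ] t 18.8
```

```bash
python3 -m inch '[[[0,-0.4,2,0,0,0,-0.4],[0,0,3,0,0,0,-0.4],[0,0,3,0,0,0,-0.4],[0,0,0.9,0,0,0,-0.4],[0,0,0,0,0,0,-0.4]]]' >/dev/null
python3 -m inch '[[[0,0,0,0,0,0,1],[0,0,0,0,0,0,1],[0,0,0,0,0,0,1],[0,0,0,0,0,0,1],[0,0,0,0,0,0,1]]]' 45 
python3 -m inch '[[[0,0,0,0,0,0,1],[0,0,0,0,0,0,1]]]' >/dev/null
python3 -c "
from h import *
to(.489,-.007,.0784)"
python3 -m inch '[[[0,0,-1,0,0,0,1],[0,0,-3,0,0,0,1],[0,0,-3,0,0,0,1],[0,0,-3,0,0,0,1],[0,0,0,0,0,0,1]]]' 
python3 -c "
from h import *
to(.447,.2565,.178)"
```

```text
t: 19.8
tool_pos: [0.4899, -0.008, 0.0825]
orientation: [0.0, 3.139, -0.0]
force: [0.7, 0.6, 5.8]
opening: 0.0394
tcp [ 0.4899 -0.008   0.0824] jaw yaw 90.0 tilt 0.12 dcm [0.09 0.1  0.4 ] turn z -0.0 open 0.0392 F [-0.1  0.3  6.1] t 20.0
t: 20.5
tool_pos: [0.4916, -0.0083, 0.1864]
orientation: [0.0, 3.134, -0.002]
force: [0.6, -1.0, -2.1]
opening: 0.0392
tcp [ 0.4916 -0.0083  0.1864] jaw yaw 89.99 tilt 0.43 dcm [ 4.46 26.48  0.78] turn z -0.01 open 0.0392 F [ 0.6 -1.  -2.1] t 20.5
```

```bash
python3 -m inch '[[[0,0,-1.5,0,0,0,1],[0,3,-0.5,0,0,0,1],[0,4,0,0,0,0,1],[0.5,4,0,0,0,0,1],[0.8,4,0,0,0,0,1]]]' >/dev/null
python3 -m inch '[[[1,4,0,0,0,0,1],[1,4,0,0,0,0,1],[0.8,3,0,0,0,0,1],[0,0.7,0,0,0,0,1],[0,0,0,0,0,0,1]]]' >/dev/null
python3 -m inch '[[[0,0,0,0,0,0,1],[0,0,0,0,0,0,1],[0,0,0,0,0,0,1]]]' >/dev/null
python3 -c "
from h import *
to(.447,.2565,.082)"
```

```text
tcp [0.4483 0.258  0.2012] jaw yaw 89.9 tilt 0.02 dcm [ 0.13 -0.15 11.92] turn z -0.1 open 0.0391 F [ 0.4 -0.  -2.2] t 21.8
```

```bash
python3 -m inch '[[[0,0,2,0,0,0,1],[0,0,4,0,0,0,1],[0,0,3,0,0,0,1],[0,0,2,0,0,0,1],[0,0,0.6,0,0,0,1]]]' >/dev/null
python3 -m inch '[[[0,0,0,0,0,0,1],[0,0,0,0,0,0,1],[0,0,0.2,0,0,0,1],[0,0,0,0,0,0,1],[0,0,0,0,0,0,1]]]' >/dev/null
python3 -c "
from h import *
to(.447,.2565,.082)"
python3 -m inch '[[[0,0,0,0,0,0,-0.4],[0,0,0,0,0,0,-0.4],[0,0,0,0,0,0,-0.4],[0,0,0,0,0,0,-0.4],[0,0,0,0,0,0,-0.4]]]'
python3 -m inch '[[[0,0,-2,0,0,0,-1],[0,0,-4,0,0,0,-1],[0,0,-3,0,0,0,-1],[0,0,0,0,0,0,-1],[0,0,0,0,0,0,-1]]]' >/dev/null
python3 -c "
from h import *
to(.447,.2565,.082)"
```

```text
tcp [0.4482 0.2593 0.0838] jaw yaw 90.0 tilt 0.05 dcm [ 0.12 -0.28  0.18] turn z 0.0 open 0.0393 F [ 0.6 -0.2 -2.7] t 22.8
t: 23.3
tool_pos: [0.448, 0.2591, 0.0833]
orientation: [0.0, 3.141, 0.0]
force: [0.3, 0.5, -0.1]
opening: 0.0647
tcp [0.4486 0.2594 0.1741] jaw yaw 90.0 tilt 0.12 dcm [ 0.17 -0.3   9.21] turn z 0.0 open 0.0925 F [ 0.  -1.1  0.5] t 23.8
```

```bash
python3 -m inch '[[[-1,-3,0,0,0,0,-1],[-2,-5,0,0,0,0,-1],[-2,-5,0,0,0,0,-1],[-2,-5,0,0,0,0,-1],[-2,-4,0,0,0,0,-1]]]' >/dev/null
python3 -m inch '[[[-1.6,-3.4,0,0,0,0,-1],[0,0,0,0,0,0,-1],[0,0,0,0,0,0,-1],[0,0,0,0,0,0,-1]]]' >/dev/null
python3 - <<'E'
from h import *
C=grab(); s=robot.read_state(); im=C["side"]["image"]
print(proj(C["side"],[s["tool_pos"],s["tool_pos"]+[0,0,.036]]))
cv2.imwrite("pics/d.png",np.hstack([cv2.resize(C["top"]["image"][120:330,80:360],(400,300)),cv2.resize(im[40:340,100:400],(400,400))[:300]]) )
q=blob(im,"yellow",(271,216)); print(q,locate(C["side"],q[0],.04,.054,.024))
to(.5545,.005,.04)
E
```

```text
[[266.52763705 159.60264243]
 [266.18733954 142.30214472]]
(array([274.04218362, 216.33995037]), np.int32(403)) [0.55629012 0.00184099]
tcp [0.549  0.0172 0.1728] jaw yaw 90.1 tilt 0.05 dcm [-0.56 -1.22 13.28] turn z 0.1 open 0.093 F [ 0.1  0.9 -0.8] t 24.8
```

View pics/d.png

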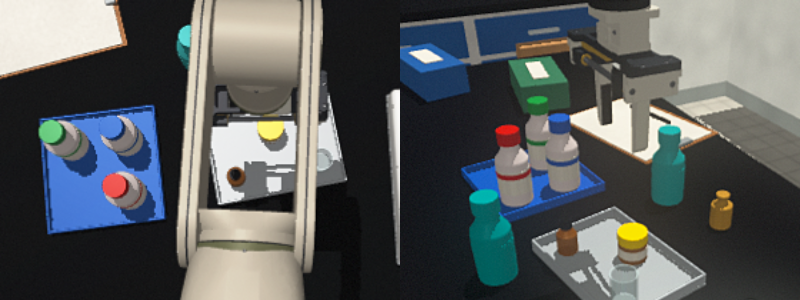

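All three bottles stand upright in the blue tray (red and blue in the near columns, green far left). The jar is free at about (0.556,0.003). Going down to it.

```bash
python3 -m inch '[[[-0.7,-1.4,0,0,0,0,-1],[0,0,3,0,0,0,-1],[0,0,4,0,0,0,-1],[0,0,4,0,0,0,-1],[0,0,0,0,0,0,-1]]]' >/dev/null
python3 -m inch '[[[0,0,0,0,0,0,-1],[0,0,0,0,0,0,-1],[0,0,0,0,0,0,-1]]]' >/dev/null
python3 - <<'E'
from h import *
C=grab(["side"]); s=robot.read_state(); im=C["side"]["image"]
print(proj(C["side"],[s["tool_pos"]+[0,d,h] for h in(0,.036) for d in(-.046,.046)]))
cv2.imwrite("pics/e.png",cv2.resize(im[120:300,200:360],(640,720))[:600])
to(.556,.003,-.014)
E
```

```text
[[285.85103974 220.2534104 ]
 [265.0794164  197.51600211]
 [286.04291906 205.05267608]
 [264.73909857 182.97976986]]
tcp [0.5586 0.0017 0.0659] jaw yaw 90.01 tilt 0.24 dcm [0.29 0.14 7.99] turn z 0.01 open 0.0932 F [-0.1  0.7  0.1] t 25.65
```

View pics/e.png

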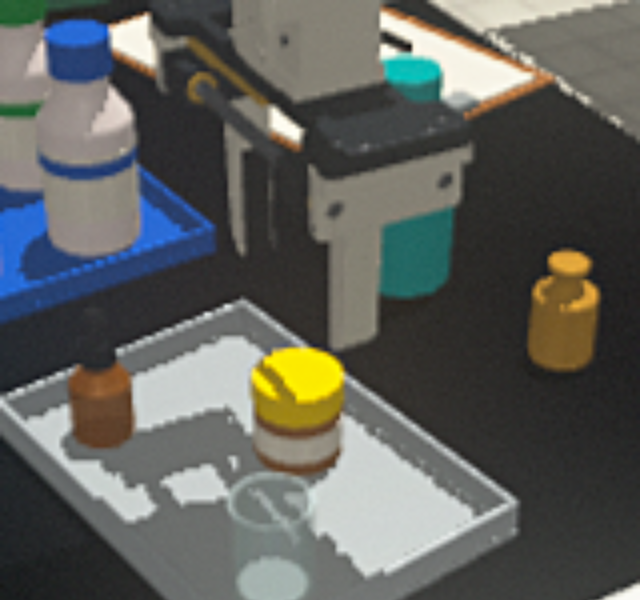

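The right fingertip at (289,207) and the left at (260,183) match the +36 mm height. The jar is centred between them and upright.

```bash
python3 -m inch '[[[0.1,0.1,2,0,0,0,-1],[0,0,3,0,0,0,-1],[0,0,1.5,0,0,0,-1],[0,0,0.8,0,0,0,-1],[0,0,0,0,0,0,-1]]]' >/dev/null
python3 -m inch '[[[0,0,0,0,0,0,-1],[0,0,0,0,0,0,-1]]]' >/dev/null
python3 -c "
from h import *
to(.556,.003,-.014)"
```

```text
tcp [ 0.5569  0.0027 -0.0083] jaw yaw 90.0 tilt 0.13 dcm [0.09 0.03 0.57] turn z -0.0 open 0.0929 F [-0.1 -0.2 -0.3] t 26.35
```

```bash
python3 -m inch '[[[0,0,0.3,0,0,0,-1],[0,0,0,0,0,0,1],[0,0,0,0,0,0,1],[0,0,0,0,0,0,1],[0,0,0,0,0,0,1]]]' 25
python3 -m inch '[[[0,0,0,0,0,0,1],[0,0,0,0,0,0,1],[0,0,0,0,0,0,1],[0,0,0,0,0,0,1]]]' 25
python3 -c "
from h import *
to(.556,.003,-.014)"
python3 -m inch '[[[0,0,-1,0,0,0,1],[0,0,-2,0,0,0,1],[0,0,-4,0,0,0,1],[0,0,-4,0,0,0,1],[0,0,-4,0,0,0,1]]]' 
python3 -m inch '[[[0,0,-1,0,0,0,1],[0,0,0,0,0,0,1],[0,0,0,0,0,0,1]]]' 
python3 -c "
from h import *
to(.513,-.315,.148)"
```

```text
t: 26.85
tool_pos: [0.5557, 0.0029, -0.0127]
orientation: [-0.0, 3.142, 0.0]
force: [0.1, 0.4, -0.2]
opening: 0.0656
t: 27.25
tool_pos: [0.5557, 0.0029, -0.0127]
orientation: [0.0, 3.142, 0.0]
force: [0.0, 0.5, -0.4]
opening: 0.0471
tcp [ 0.5557  0.0029 -0.0127] jaw yaw 90.0 tilt 0.0 dcm [-0.03  0.01  0.13] turn z -0.0 open 0.0471 F [ 0.   0.5 -0.4] t 27.25
t: 27.75
tool_pos: [0.5552, 0.0029, 0.1393]
orientation: [0.0, -3.141, 0.0]
force: [0.7, 0.0, -0.9]
opening: 0.0476
t: 28.05
tool_pos: [0.5548, 0.0029, 0.1458]
orientation: [-0.0, -3.14, -0.0]
force: [-0.3, 0.4, -1.8]
opening: 0.0474
tcp [0.5548 0.0029 0.1458] jaw yaw 90.0 tilt 0.1 dcm [  4.18 -31.79  -0.22] turn z -0.0 open 0.0474 F [-0.3  0.4 -1.8] t 28.05
```

```bash
python3 -m inch '[[[0.2,-1.8,0,0,0,0,1],[0.4,-3.5,0,0,0,0,1],[0.5,-4,0,0,0,0,1],[0.5,-4,0,0,0,0,1],[0.5,-4,0,0,0,0,1]]]' >/dev/null
python3 -m inch '[[[0.5,-4,0,0,0,0,1],[0.5,-4,0,0,0,0,1],[0.5,-3.5,0,0,0,0,1],[0.4,-2,0,0,0,0,1],[0.2,-1,0,0,0,0,1]]]' >/dev/null
python3 -m inch '[[[0,0,0,0,0,0,1],[0,0,0,0,0,0,1],[0,0,0,0,0,0,1]]]' >/dev/null
python3 - <<'E'
from h import *
to(.513,-.315,.0713)
C=grab(); s=robot.read_state(); p=s["tool_pos"]; f=p[2]+.0167
for n,c in C.items():
    pr=hullc(c,cyl(p[:2],f+.036,f+.05,.024)); print(n,"pred",pr,"seen",blob(c["image"],"yellow",pr[0],25))
E
```

```text
tcp [ 0.5138 -0.3137  0.1467] jaw yaw 90.08 tilt 0.06 dcm [ 0.08 -0.14  7.54] turn z 0.08 open 0.0477 F [ 0.3  0.3 -1.1] t 29.35
top pred (array([410.88590245, 211.53793646]), 392.5393674953375) seen (array([417. , 216.5]), np.int32(12))
side pred (array([361.22045763, 253.9670625 ]), 1158.2308239671402) seen (array([356.7076223 , 253.85324232]), np.int32(879))
```

```bash
python3 -m inch '[[[0.1,-0.1,1.5,0,0,0,1],[0,0,2,0,0,0,1],[0,0,2,0,0,0,1],[0,0,1,0,0,0,1],[0,0,0.4,0,0,0,1]]]' >/dev/null
python3 -m inch '[[[0,0,0.2,0,0,0,1],[0,0,0,0,0,0,1],[0,0,0,0,0,0,1],[0,0,0,0,0,0,1]]]' 
python3 -c "
from h import *
to(.513,-.315,.0713)"
```

```text
t: 30.35
tool_pos: [0.5132, -0.3166, 0.0772]
orientation: [0.0, 3.14, -0.002]
force: [-0.2, 0.0, -1.1]
opening: 0.0475
tcp [ 0.5132 -0.3166  0.0772] jaw yaw 90.0 tilt 0.09 dcm [0.02 0.16 0.59] turn z -0.0 open 0.0475 F [-0.2  0.  -1.1] t 30.35
```

```bash
python3 -m inch '[[[0,0.2,0.2,0,0,0,1],[0,0,0.1,0,0,0,1],[0,0,0,0,0,0,1],[0,0,0,0,0,0,1]]]' 
python3 -m inch '[[[0,0,0.1,0,0,0,1],[0,0,0,0,0,0,1],[0,0,0,0,0,0,1]]]' 
python3 -c "
from h import *
to(.513,-.315,.0713)"
```

```text
t: 30.75
tool_pos: [0.5126, -0.3141, 0.0732]
orientation: [0.0, -3.141, -0.0]
force: [-0.4, -1.0, -0.9]
opening: 0.0475
t: 31.05
tool_pos: [0.5126, -0.3142, 0.0722]
orientation: [-0.0, -3.142, -0.0]
force: [0.9, 0.3, -1.7]
opening: 0.0477
tcp [ 0.5126 -0.3142  0.0722] jaw yaw 90.0 tilt 0.01 dcm [-0.04 -0.08  0.09] turn z -0.0 open 0.0477 F [ 0.9  0.3 -1.7] t 31.05
```

Still hanging. I'll go on by 1 mm steps until the force changes.

```bash
python3 -m inch '[[[0,0,0.1,0,0,0,1],[0,0,0,0,0,0,1],[0,0,0,0,0,0,1]]]' 
python3 -m inch '[[[0,0,0.1,0,0,0,1],[0,0,0,0,0,0,1],[0,0,0,0,0,0,1]]]' 
python3 -c "
from h import *
for i in range(3): to(.513,-.315,.0713)"
```

```text
t: 31.35
tool_pos: [0.5127, -0.3142, 0.0713]
orientation: [0.0, 3.142, -0.0]
force: [-0.9, 0.2, -0.8]
opening: 0.0476
t: 31.65
tool_pos: [0.5128, -0.3142, 0.0712]
orientation: [-0.0, 3.141, -0.0]
force: [-2.5, 1.7, 5.2]
opening: 0.0474
tcp [ 0.5128 -0.3142  0.0712] jaw yaw 90.0 tilt 0.03 dcm [-0.02 -0.08 -0.01] turn z 0.0 open 0.0474 F [-2.5  1.7  5.2] t 31.65
tcp [ 0.5128 -0.3142  0.0712] jaw yaw 90.0 tilt 0.03 dcm [-0.02 -0.08 -0.01] turn z 0.0 open 0.0474 F [-2.5  1.7  5.2] t 31.65
tcp [ 0.5128 -0.3142  0.0712] jaw yaw 90.0 tilt 0.03 dcm [-0.02 -0.08 -0.01] turn z 0.0 open 0.0474 F [-2.5  1.7  5.2] t 31.65
```

Contact, at the predicted height. Release and rise.

```bash
python3 -m inch '[[[0,0,-0.1,0,0,0,1],[0,0,0,0,0,0,-0.6],[0,0,0,0,0,0,-0.6],[0,0,0,0,0,0,-0.6],[0,0,0,0,0,0,-0.6]]]'
python3 -m inch '[[[0,0,0,0,0,0,-0.6],[0,0,-1,0,0,0,-0.6],[0,0,-3,0,0,0,-0.6],[0,0,-4,0,0,0,-0.6],[0,0,-3,0,0,0,-0.6]]]' 
python3 -m inch '[[[0,2,0,0,0,0,-0.6],[0.5,4,0,0,0,0,-0.6],[0.5,5,0,0,0,0,-0.6],[0.5,5,0,0,0,0,-0.6],[0.5,5,0,0,0,0,-0.6]]]' >/dev/null
python3 -m inch '[[[0.5,5,0,0,0,0,-0.6],[0.5,5,0,0,0,0,-0.6],[0.5,5,0,0,0,0,-0.6],[0.5,5,0,0,0,0,-0.6],[0.5,5,0,0,0,0,-0.6]]]' >/dev/null
python3 - <<'E'
from h import *
C=grab()
for n,c in C.items():
    pr=hullc(c,cyl((.513,-.315),.124,.138,.024)); q=blob(c["image"],"yellow",pr[0],25); print(n,q,pr[1],locate(c,q[0],.124,.138,.024))
c=C["side"]
cv2.imwrite("pics/f.png",cv2.resize(c["image"][180:420,180:500],(800,600)))
to(.448,.2591,.18)
E
```

```text
t: 32.15
tool_pos: [0.5126, -0.3141, 0.0711]
orientation: [-0.0, -3.141, -0.0]
force: [-0.4, -0.1, 0.2]
opening: 0.0727
t: 32.65
tool_pos: [0.5131, -0.3145, 0.1845]
orientation: [0.0, 3.14, -0.002]
force: [0.4, 0.2, 0.6]
opening: 0.0742
top (array([401.95588235, 217.68235294]), np.int32(340)) 344.7505534954835 [ 0.51258244 -0.31313217]
side (array([354.35140187, 297.99252336]), np.int32(1070)) 1049.4355399152264 [ 0.51309097 -0.31503215]
tcp [0.4661 0.1497 0.1813] jaw yaw 90.39 tilt 0.13 dcm [ 1.73 10.95  0.16] turn z 0.39 open 0.0747 F [ 0.1 -0.1 -0.5] t 33.75
```

View pics/f.png

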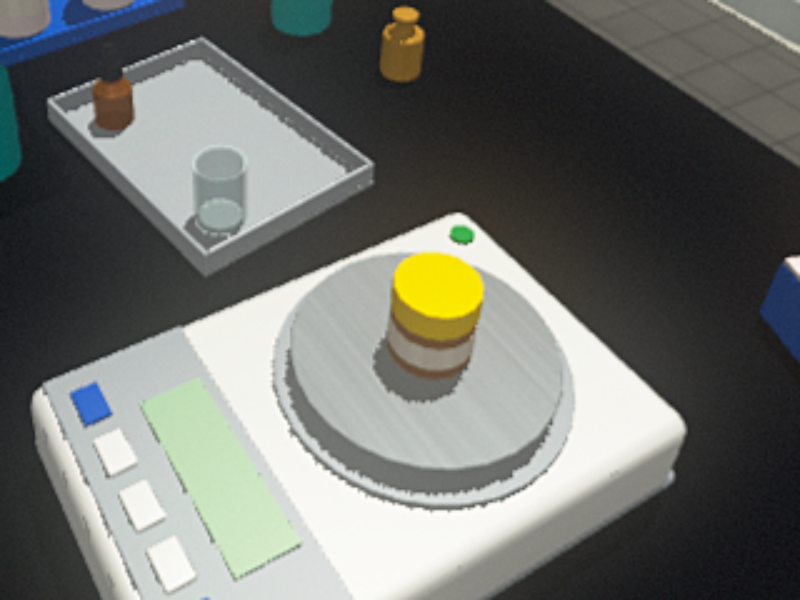

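The jar stands upright on the pan, measured at (0.513,-0.314), within 2 mm of the centre. Now I return the bottles: blue, green, then red.

```bash
python3 -m inch '[[[-2,3,0,0,0,-0.4,-0.4],[-3,4,0,0,0,0,-0.4],[-2,3.5,0,0,0,0,-0.4],[-1,1.3,0,0,0,0,-0.4],[0,0,0,0,0,0,-0.4]]]' >/dev/null
python3 -m inch '[[[0,0,0,0,0,0,-0.4],[0,0,0,0,0,0,-0.4]]]' >/dev/null
python3 -c "
from h import *
to(.5463,.2673,.0804)
p=robot.read_camera('top')
for k,x in (('red',(.448,.259)),('blue',(.5463,.2673)),('green',(.5375,.367))):
    q=blob(p['image'],k,proj(p,[[*x,.144]])[0],12); print(k,q and (q[1],locate(p,q[0],.119,.144,.02)))"
```

```text
tcp [0.5468 0.261  0.1813] jaw yaw 90.35 tilt 0.03 dcm [ 0.05  0.64 10.09] turn z 0.35 open 0.0648 F [ 0.4 -0.   0.4] t 34.45
red (np.int32(38), array([0.45049293, 0.27547961]))
blue None
green (np.int32(186), array([0.53358857, 0.36828991]))
```

```bash
python3 -m inch '[[[0,0.5,2,0,0,0.35,-0.4],[0,0,3,0,0,0,-0.4],[0,0,3,0,0,0,-0.4],[0,0,1.5,0,0,0,-0.4],[0,0,0.4,0,0,0,-0.4]]]' >/dev/null
python3 -m inch '[[[0,0,0,0,0,0,-0.4],[0,0,0,0,0,0,-0.4],[0,0,0,0,0,0,-0.4]]]' >/dev/null
python3 -c "
from h import *
to(.5463,.2673,.0804)"
```

```text
tcp [0.5484 0.2677 0.0842] jaw yaw 90.05 tilt 0.17 dcm [ 0.21 -0.04  0.38] turn z 0.05 open 0.065 F [-0.1  0.4  0.7] t 35.3
```

```bash
python3 -m inch '[[[0.1,0,0.2,0,0,0,-0.4],[0,0,0,0,0,0,1],[0,0,0,0,0,0,1],[0,0,0,0,0,0,1],[0,0,0,0,0,0,1]]]' 45 
python3 -m inch '[[[0,0,0,0,0,0,1],[0,0,0,0,0,0,1],[0,0,0,0,0,0,1]]]' 
python3 -m inch '[[[0,0,-1,0,0,0,1],[0,0,-3,0,0,0,1],[0,0,-3,0,0,0,1],[0,0,-3,0,0,0,1],[0,0,0,0,0,0,1]]]' >/dev/null
python3 -m inch '[[[0,-2,0,0,0,0,1],[0,-4,0,0,0,0,1],[-0.3,-4,0,0,0,0,1],[-0.4,-4,0,0,0,0,1],[-0.4,-4,0,0,0,0,1]]]' >/dev/null
python3 -m inch '[[[-0.4,-4,0,0,0,0,1],[-0.4,-4,0,0,0,0,1],[-0.3,-4,0,0,0,0,1],[0,-2,0,0,0,0,1],[0,-0.7,0,0,0,0,1]]]' >/dev/null
python3 -m inch '[[[0,0,0,0,0,0,1],[0,0,0,0,0,0,1],[0,0,0,0,0,0,1]]]' >/dev/null
python3 -c "
from h import *
to(.567,-.061,.0806)"
```

```text
t: 35.8
tool_pos: [0.5462, 0.2673, 0.0803]
orientation: [0.001, -3.142, 0.0]
force: [0.5, -0.7, -0.4]
opening: 0.0395
t: 36.1
tool_pos: [0.5462, 0.2673, 0.0802]
orientation: [0.001, -3.142, -0.0]
force: [-0.2, -0.6, 0.0]
opening: 0.0393
tcp [ 0.5684 -0.0583  0.18  ] jaw yaw 90.14 tilt 0.03 dcm [ 0.14 -0.28  9.94] turn z 0.14 open 0.0394 F [ 0.5  0.2 -3.1] t 37.9
```

```bash
python3 -m inch '[[[0.2,-0.2,2,0,0,0,1],[0,0,3,0,0,0,1],[0,0,3,0,0,0,1],[0,0,1.4,0,0,0,1],[0,0,0.2,0,0,0,1]]]' >/dev/null
python3 -m inch '[[[0,0,0,0,0,0,1],[0,0,0,0,0,0,1],[0,0,0,0,0,0,1],[0,0,0,0,0,0,1]]]' >/dev/null
python3 -c "
from h import *
to(.5663,-.0605,.0804)"
```

```text
tcp [ 0.5673 -0.0619  0.0855] jaw yaw 90.05 tilt 0.11 dcm [0.11 0.14 0.51] turn z 0.05 open 0.0396 F [-0.9  0.5 -2.6] t 38.8
```

```bash
python3 -m inch '[[[0,0.1,0.2,0,0,0,1],[0,0,0.1,0,0,0,1],[0,0,0,0,0,0,1],[0,0,0,0,0,0,1]]]'
python3 -m inch '[[[0,0,0.1,0,0,0,1],[0,0,0,0,0,0,1],[0,0,0,0,0,0,1]]]'
```

```text
t: 39.2
tool_pos: [0.5663, -0.0607, 0.0811]
orientation: [0.001, -3.141, -0.0]
force: [0.3, 0.4, -2.0]
opening: 0.0391
t: 39.5
tool_pos: [0.5665, -0.0607, 0.0802]
orientation: [-0.001, 3.142, -0.0]
force: [-0.3, 0.4, -1.4]
opening: 0.0391
```

```bash
python3 -m inch '[[[0,0,0,0,0,0,-0.4],[0,0,0,0,0,0,-0.4],[0,0,0,0,0,0,-0.4],[0,0,0,0,0,0,-0.4],[0,0,0,0,0,0,-0.4]]]'
python3 -m inch '[[[0,0,-2,0,0,0,-0.4],[0,0,-4,0,0,0,-0.4],[0,0,-4,0,0,0,-0.4],[0,1,0,0,0,0,-0.4],[0,3,0,0,0,0,-0.4]]]' >/dev/null
python3 -m inch '[[[0.3,5,0,0,0,0,-0.4],[0.4,5,0,0,0,0,-0.4],[0.4,5,0,0,0,0,-0.4],[0.4,5,0,0,0,0,-0.4],[0.4,5,0,0,0,0,-0.4]]]' >/dev/null
python3 -m inch '[[[0.4,5,0,0,0,0,-0.4],[0.4,5,0,0,0,0,-0.4],[0.2,3,0,0,0,0,-0.4],[0,1,0,0,0,0,-0.4],[0,0,0,0,0,0,-0.4]]]' >/dev/null
python3 -m inch '[[[0,0,0,0,0,0,-0.4],[0,0,0,0,0,0,-0.4]]]' >/dev/null
python3 -c "
from h import *
to(.5375,.3671,.0803)
p=robot.read_camera('top');q=blob(p['image'],'blue',(296,198)); print(q,locate(p,q[0],.119,.144,.02))"
```

```text
t: 40.0
tool_pos: [0.5665, -0.0607, 0.0803]
orientation: [-0.001, 3.141, -0.0]
force: [0.2, -0.3, 0.2]
opening: 0.0654
tcp [0.5377 0.3666 0.1802] jaw yaw 89.95 tilt 0.03 dcm [0.02 0.06 9.99] turn z -0.05 open 0.0651 F [ 0.3 -0.7 -0.8] t 41.7
(array([295.58744395, 198.06278027]), np.int32(223)) [ 0.56469149 -0.06005926]
```

Blue is back within about 1 mm (px 295.6,198.1 now, 295.6,197.7 at the start).

```bash
python3 -m inch '[[[0,0,2,0,0,0,-0.4],[0,0,3,0,0,0,-0.4],[0,0,3,0,0,0,-0.4],[0,0,1.7,0,0,0,-0.4],[0,0,0.3,0,0,0,-0.4]]]' >/dev/null
python3 -m inch '[[[0,0,0,0,0,0,-0.4],[0,0,0,0,0,0,-0.4],[0,0,0,0,0,0,-0.4],[0,0,0,0,0,0,-0.4]]]' 
python3 -m inch '[[[0,0,0,0,0,0,1],[0,0,0,0,0,0,1],[0,0,0,0,0,0,1],[0,0,0,0,0,0,1],[0,0,0,0,0,0,1]]]' 45 
python3 -m inch '[[[0,0,0,0,0,0,1],[0,0,0,0,0,0,1]]]'
python3 -m inch '[[[0,0,-1,0,0,0,1],[0,0,-3,0,0,0,1],[0,0,-3,0,0,0,1],[0,0,-3,0,0,0,1],[0,0,0,0,0,0,1]]]' >/dev/null
python3 -c "
from h import *
to(.5434,.069,.0804)"
```

```text
t: 42.65
tool_pos: [0.538, 0.3687, 0.0818]
orientation: [-0.002, 3.14, 0.002]
force: [0.2, -0.2, 0.2]
opening: 0.065
t: 43.15
tool_pos: [0.5372, 0.3682, 0.0802]
orientation: [0.001, -3.142, 0.0]
force: [-0.0, -0.5, 0.2]
opening: 0.0393
t: 43.35
tool_pos: [0.5371, 0.3682, 0.0802]
orientation: [0.001, -3.141, 0.0]
force: [-0.2, 0.2, -0.6]
opening: 0.0395
tcp [0.5399 0.3698 0.1871] jaw yaw 90.06 tilt 0.54 dcm [ -0.24 -30.13  10.53] turn z 0.06 open 0.0392 F [ 0.4  0.3 -1.7] t 43.85
```

```bash
python3 -m inch '[[[0,-2,0,0,0,0,1],[0,-4,0,0,0,0,1],[0,-4,0,0,0,0,1],[-0.3,-4,0,0,0,0,1],[-0.3,-4,0,0,0,0,1]]]' >/dev/null
python3 -m inch '[[[0,-4,0,0,0,0,1],[0,-4,0,0,0,0,1],[0,-2.5,0,0,0,0,1],[0,-1,0,0,0,0,1],[0,0,0,0,0,0,1]]]' >/dev/null
python3 -m inch '[[[0,0,0,0,0,0,1],[0,0,0,0,0,0,1],[0,0,0,0,0,0,1]]]' >/dev/null
python3 -c "
from h import *
to(.5434,.069,.0804)"
```

```text
tcp [0.5433 0.0745 0.1801] jaw yaw 90.14 tilt 0.02 dcm [-0.01 -0.55  9.97] turn z 0.14 open 0.0394 F [ 0.9 -1.  -1.4] t 45.15
```

```bash
python3 -m inch '[[[0,-0.5,2,0,0,0,1],[0,0,3,0,0,0,1],[0,0,3,0,0,0,1],[0,0,1.4,0,0,0,1],[0,0,0.3,0,0,0,1]]]' >/dev/null
python3 -m inch '[[[0,0,0,0,0,0,1],[0,0,0,0,0,0,1],[0,0,0,0,0,0,1],[0,0,0,0,0,0,1],[0,0,0,0,0,0,1]]]' >/dev/null
python3 -c "
from h import *
to(.5434,.069,.0804)"
```

```text
tcp [0.544  0.0682 0.084 ] jaw yaw 90.05 tilt 0.07 dcm [0.06 0.08 0.36] turn z 0.05 open 0.0394 F [ 0.1  0.1 -2.1] t 46.15
```

```bash
python3 -m inch '[[[0,0.1,0.2,0,0,0,1],[0,0,0.1,0,0,0,1],[0,0,0,0,0,0,1],[0,0,0,0,0,0,1]]]'
python3 -m inch '[[[0,0,0,0,0,0,-0.4],[0,0,0,0,0,0,-0.4],[0,0,0,0,0,0,-0.4],[0,0,0,0,0,0,-0.4],[0,0,0,0,0,0,-0.4]]]'
python3 -m inch '[[[0,0,-2,0,0,0,-0.4],[0,0,-4,0,0,0,-0.4],[0,0,-4,0,0,0,-0.4],[0.3,1,0,0,0,0,-0.4],[1.5,3,0,0,0,0,-0.4]]]' >/dev/null
python3 -m inch '[[[2,4,0,0,0,0,-0.4],[2,4,0,0,0,0,-0.4],[2,4,0,0,0,0,-0.4],[1,2,0,0,0,0,-0.4],[0.6,1,0,0,0,0,-0.4]]]' >/dev/null
python3 -m inch '[[[0,0,0,0,0,0,-0.4],[0,0,0,0,0,0,-0.4]]]' >/dev/null
python3 -c "
from h import *
to(.448,.2591,.0833)
p=robot.read_camera('top');q=blob(p['image'],'green',(242,208)); print(q,locate(p,q[0],.119,.144,.02))"
```

```text
t: 46.55
tool_pos: [0.5434, 0.0693, 0.0802]
orientation: [0.001, -3.141, -0.0]
force: [0.3, -0.5, -0.5]
opening: 0.0391
t: 47.05
tool_pos: [0.5435, 0.0692, 0.0803]
orientation: [-0.001, 3.141, 0.0]
force: [-0.6, -0.2, 0.3]
opening: 0.0651
tcp [0.4496 0.2584 0.18  ] jaw yaw 90.05 tilt 0.04 dcm [0.16 0.07 9.67] turn z 0.05 open 0.0648 F [ 0.9 -0.   0.5] t 48.25
(array([241.71304348, 207.36521739]), np.int32(230)) [0.54443474 0.0688399 ]
```

Green is back within about 1 mm. Now red.

```bash
python3 -m inch '[[[0.1,0,2,0,0,0,-0.4],[0,0,3,0,0,0,-0.4],[0,0,3,0,0,0,-0.4],[0,0,1.3,0,0,0,-0.4],[0,0,0.3,0,0,0,-0.4]]]' >/dev/null
python3 -m inch '[[[0,0,0,0,0,0,-0.4],[0,0,0,0,0,0,-0.4],[0,0,0,0,0,0,-0.4],[0,0,0,0,0,0,-0.4]]]' 
python3 -m inch '[[[0,0,0,0,0,0,1],[0,0,0,0,0,0,1],[0,0,0,0,0,0,1],[0,0,0,0,0,0,1],[0,0,0,0,0,0,1]]]' 45 
python3 -m inch '[[[0,0,0,0,0,0,1],[0,0,0,0,0,0,1]]]'
python3 -m inch '[[[0,0,-1,0,0,0,1],[0,0,-3,0,0,0,1],[0,0,-4,0,0,0,1],[0,0,-4,0,0,0,1],[0,0,-1,0,0,0,1]]]' >/dev/null
python3 -c "
from h import *
to(.4895,-.0075,.0833)"
```

```text
t: 49.2
tool_pos: [0.4491, 0.2595, 0.0854]
orientation: [-0.001, 3.14, 0.001]
force: [0.7, 0.5, -0.2]
opening: 0.0652
t: 49.7
tool_pos: [0.4483, 0.2592, 0.0842]
orientation: [0.001, -3.142, -0.0]
force: [-0.1, 1.2, 0.0]
opening: 0.0394
t: 49.9
tool_pos: [0.4483, 0.2592, 0.0843]
orientation: [-0.001, 3.142, 0.0]
force: [0.3, 0.3, 0.4]
opening: 0.0396
tcp [0.4506 0.2601 0.2204] jaw yaw 90.05 tilt 0.46 dcm [ -3.77 -26.81  13.65] turn z 0.05 open 0.0395 F [ 0.8  0.9 -0.4] t 50.4
```

```bash
python3 -m inch '[[[0,-2,0,0,0,0,1],[0,-4,0,0,0,0,1],[-0.3,-4,0,0,0,0,1],[-0.3,-4,0,0,0,0,1],[-0.4,-4,0,0,0,0,1]]]' >/dev/null
python3 -m inch '[[[-0.6,-4,0,0,0,0,1],[-1,-3,0,0,0,0,1],[-1,-1.3,0,0,0,0,1],[-0.4,-0.5,0,0,0,0,1],[0,0,0,0,0,0,1]]]' >/dev/null
python3 -m inch '[[[0,0,0,0,0,0,1],[0,0,0,0,0,0,1],[0,0,0,0,0,0,1]]]' >/dev/null
python3 -c "
from h import *
to(.4895,-.0075,.0843)"
```

```text
tcp [ 0.4884 -0.0078  0.2142] jaw yaw 90.14 tilt 0.01 dcm [-0.12  0.03 12.99] turn z 0.14 open 0.0392 F [ 0.1 -0.2 -1.9] t 51.7
```

```bash
python3 -m inch '[[[0,0,2,0,0,0,1],[0,0,4,0,0,0,1],[0,0,4,0,0,0,1],[0,0,2,0,0,0,1],[0,0,0.6,0,0,0,1]]]' >/dev/null
python3 -m inch '[[[0,0,0,0,0,0,1],[0,0,0,0,0,0,1],[0,0,0,0,0,0,1],[0,0,0,0,0,0,1],[0,0,0,0,0,0,1]]]' >/dev/null
python3 -c "
from h import *
to(.4895,-.0075,.0843)"
```

```text
tcp [ 0.4892 -0.0089  0.0891] jaw yaw 90.05 tilt 0.09 dcm [-0.03  0.14  0.48] turn z 0.05 open 0.0394 F [-0.8  1.4 -1.9] t 52.7
```

```bash
python3 -m inch '[[[0,0.1,0.2,0,0,0,1],[0,0,0.1,0,0,0,1],[0,0,0,0,0,0,1],[0,0,0,0,0,0,1]]]'
python3 -m inch '[[[0,0,0.1,0,0,0,1],[0,0,0,0,0,0,1],[0,0,0,0,0,0,1]]]'
```

```text
t: 53.1
tool_pos: [0.4884, -0.0078, 0.0851]
orientation: [0.001, -3.141, -0.0]
force: [-0.9, 0.3, -2.5]
opening: 0.0392
t: 53.4
tool_pos: [0.4885, -0.0078, 0.0842]
orientation: [-0.001, 3.142, -0.0]
force: [0.3, -0.1, -1.8]
opening: 0.0394
```

```bash
python3 -m inch '[[[0,0,0.1,0,0,0,1],[0,0,0,0,0,0,-0.4],[0,0,0,0,0,0,-0.4],[0,0,0,0,0,0,-0.4],[0,0,0,0,0,0,-0.4]]]'
python3 -m inch '[[[0,0,0,0,0,0,-0.4],[0,0,-2,0,0,0,-0.4],[0,0,-4,0,0,0,-0.4],[0,0,-4,0,0,0,-0.4],[0.3,1,-3,0,0,0,-0.4]]]' >/dev/null
python3 -m inch '[[[0,3,0,0,0,0,-0.4],[0,5,0,0,0,0,-0.4],[0,5,0,0,0,0,-0.4],[0,5,0,0,0,0,-0.4],[0,5,0,0,0,0,-0.4]]]' >/dev/null
python3 -m inch '[[[0,5,0,0,0,0,-0.4],[0,4,0,0,0,0,-0.4],[0,2,0,0,0,0,-0.4],[0,0,0,0,0,0,-0.4],[0,0,0,0,0,0,-0.4]]]' 
python3 - <<'E'
from h import *
C=grab();O=dict(top=cv2.imread("pics/top0.png"),side=cv2.imread("pics/side0.png"))
near=dict(red=((275,230),(245,192)),green=((243,208),(254,168)),blue=((296,198),(294,194)))
for k,v in near.items():
    for n,p in zip(("top","side"),v):
        r=[locate(C[n],blob(i,k,p)[0],.119,.144,.02) for i in(O[n],C[n]["image"])]; print(k,n,"moved mm",((r[1]-r[0])*1e3).round(1))
for n in C:
    c=C[n]; q=blob(c["image"],"yellow",hullc(c,cyl((.513,-.315),.124,.138,.024))[0]); print("jar",locate(c,q[0],.124,.138,.024))
cv2.imwrite("pics/g.png",np.hstack([cv2.resize(C["top"]["image"][120:300,190:350],(400,450)),cv2.resize(C["side"]["image"][130:310,190:350],(400,450))]))
E
```

```text
t: 53.9
tool_pos: [0.4884, -0.0078, 0.0831]
orientation: [0.001, -3.141, -0.0]
force: [0.9, 0.9, 0.5]
opening: 0.0638
t: 55.4
tool_pos: [0.485, 0.3421, 0.2128]
orientation: [0.003, -3.141, 0.001]
force: [0.7, -0.3, -0.3]
opening: 0.0653
red top moved mm [-1.5  0.4]
red side moved mm [-1.7  0.4]
green top moved mm [ 1.  -0.1]
green side moved mm [ 1.5 -0. ]
blue top moved mm [-1.  -0.1]
blue side moved mm [-1.2  0.1]
jar [ 0.51262632 -0.31307117]
jar [ 0.51310445 -0.31494668]
```

View pics/g.png

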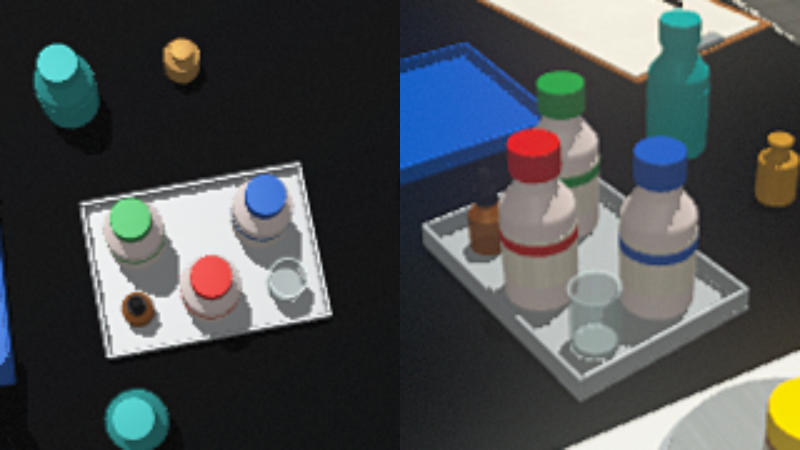

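All three bottles are upright in their own places, within 2 mm of the start in both cameras. The beaker, dropping bottle and weight look untouched, and the robot is clear. Handing in.

```bash
python3 -m inch '[[[0,0,0,0,0,0,-0.4],[0,0,0,0,0,0,-0.4],[0,0,0,0,0,0,-0.4]]]' >/dev/null
python3 -c "
from plant import robot
print(robot.close_job())"
```

```text
the job is handed in; nothing more can be done
None
```

The job is done and handed in at about 56 s. I stood the green, blue and red bottles in the blue tray, set the jar on the pan, and put each bottle back on its own spot.

**Last checks:**
- **Bottles:** all three upright and within 2 mm of their starting spots in both cameras.
- **Jar:** upright at about (0.513, -0.314), within 2 mm of the measured pan centre (0.513, -0.315).
- **Beaker, dropping bottle and check weight:** upright and apparently unmoved in the last picture. I judged this by eye and did not measure it.
- **Robot:** open and clear of everything.

**One check disagreed:** the reported tool height was about 35 mm lower than the fingertips in the side camera, so the first grasp of the green bottle closed on air above its cap. I corrected for about 36 mm from then on, and the later cap grips (39 to 40 mm opening) and the jar's touchdown height agreed with it.

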